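# Clamp the paint jar and unscrew its cap

## Task

Lock the white paint jar with the orange cap in its blue clamp by turning the red knob clockwise until it clicks past its detent, then unscrew the orange cap counterclockwise until its threads let go and lift it just clear. Finish while still holding the cap level over the jar's mouth, a centimetre or two above the rim and touching nothing else. The jar must stay standing in the clamp without turning or lifting along with the cap, and everything else on the table stays where it is.

Things in the scene. Friction and masses are not known exactly. Their poses are not given: they have to be found in the camera images.
- clamp: Blue jar clamp fixed to the table: plate 110 x 270 x 12 high. Origin: centre of the plate's underside; +y runs along the plate from the black V-block (-y end, top at height 48) to the knob's housing (+y end, 70 x 85, top at 52). The jar stands on the plate against the V-block, axis at about (0, -65) mm; a sprung jaw (height 15 to 49) comes from the +y side.
- knob_grip (a point): On the knob's axis, 78 mm above the table, at (0, 65, 78) mm in the clamp frame; does not turn with the knob. With the TCP here the fingers take the bar from above and just clear the disc below it. Red bar 48 long, 13 wide, 26 high, top at 84, on a black disc of diameter 50. At knob 0 the bar lies along the clamp's x axis.
- knob (a joint): Clamp knob, rad; grows as it and its bar turn clockwise seen from above. Open 0 to 0.12, stop at 1.3. The jaw meets the jar at about 0.3; a detent adds to it from 0.4, up to 0.4 N m in all, its crest is at 0.75; beyond it the knob clicks on, and let go it stays clamped near 1.1, pressing the jar with about 30 N. Turn it to about 1.2. The jar shifts by up to 3 mm.
- jar: White round paint jar with an orange band, loose in the clamp: diameter 66, shoulder at height 56 to 62, then a neck of diameter 44. Origin: centre of its underside (12 mm above the table), z up. Unclamped it spins with its cap.
- jar_rim (a point): Centre of the jar's mouth, the rim's height: 82 mm above the jar's underside, hidden by the cap at first.
- jar_patch (a point): Small blue patch 18 x 18 mm on the jar's side, 33 mm from its axis, 31 mm above its underside; it shows whether the jar turns.
- cap: Orange ribbed screw cap, outside diameter 58, 22 high, 50 g. Origin: centre of its lower edge, z up; tight, it is 69 mm above the jar's underside on the jar's axis. Unscrews counterclockwise seen from above, rising about 3.5 mm; the thread lets go after about 1.05 rad and the cap lifts off freely at 1.15 to 1.6 rad from its starting angle; further on is a stop.
- cap_top (a point): Centre of the cap's flat top, 22 mm above its lower edge. Gripped from above with the TCP 5 mm over this point the fingertips reach 14 mm down the cap's side. One grasp is enough. The cap is tight (0.2 to 0.5 N m): a sprung seal inside pushes it up off the jar with up to 20 N, fading as it rises 6 mm. 13 mm of lift brings its lower edge level with the rim.
- tape: Yellow ring of tape, diameter 72, 19 high, lying flat (bystander). Origin under its centre.
- green_jar: White jar with green band and green cap, diameter 66, 90 high, beside the clamp, not to be opened (bystander). Origin: centre of its underside.
- paint_tube: Black paint tube with red cap, 37 x 117 x 26 mm, lying beside the clamp (bystander). Origin: centre of its underside.
- oil_bottle: Amber oil bottle with white cap, diameter 68, 135 high (bystander). Origin: centre of its underside.
- white_bottle: White bottle with white cap, diameter 72, 160 high (bystander). Origin: centre of its underside.
- brush_jar: Glass jar with a red band, full of brushes, diameter 84, 110 high, 275 with the brushes (bystander). Origin: centre of its underside.
Not all that is in view belongs to the job. Of the things like the cap, leave any that is turquoise; of the rest the smaller one is meant.

How it is judged:
By the outcome, as a careful person would: the job done as asked, in the order asked, and still so for the second after the job is handed in, while the arm keeps its last pose, push and grip.
It also fails if it takes over 48 s, if anything falls off the work surface, if the arm or the gripper's body presses on something with over 40 N, if the wrist force passes 120 N, or if a joint passes its speed limit or range.

## Robot

A 6-joint arm with a two-finger parallel gripper is mounted at the origin on the work surface. World frame = base frame: x ahead of the robot, y to its left, z up, the work surface at z = 0. Lengths are in m, angles in rad, forces in N, time in s.
With the tool pointing down it reaches from about 0.375 to 0.975 m from the base axis. Payload 3.8 kg.
Tool frame: the origin (TCP) lies between the finger pads, 19 mm behind the fingertips; this is the grasp point; z points along the fingers, y is the line along which they close (so a half turn about z gives the same grasp; the last joint's range is limited). The gripper opens to 88 mm and grips with 3 to 60 N. Pads are 18 mm wide; open, the fingers measure 123 mm over their backs; the gripper's body (75 mm by 187 mm) begins 45 mm behind the grasp point.
Start: joints at [-1.336, 0.264, 1.604, -0, 1.274, -0.037], TCP at [0.181, -0.65, 0.257] pointing down, gripper open.
Joint ranges: [-2.63, 2.63], [-0.94, 2.18], [0.31, 2.57], [-1.31, 4.45], [0, 2.66], [-2.55, 2.55]. Speed limits (rad/s): [2.57, 2.57, 3.14, 3.14, 3.14, 3.14].

## Interface

Orientations are given as [roll, pitch, yaw] about the fixed x, y, z axes, in that order (R = Rz(yaw) Ry(pitch) Rx(roll)).
In Python, from workcell import bot gives the robot as it stands.
- The arm moves only by the tool carry_out, never from a script. Its argument "deltas" is a list of rows, each an object with "offset": the shift along the tool's x, y, z normalised to -1 to 1, where 1 is 0.2 m, a list of three; "yaw": the turn about the tool's z normalised to -1 to 1, where 1 is 180 degrees; "fingers": the opening, from -1 (shut) to 1 (fully open). In form: [{"offset": [x, y, z], "yaw": yaw, "fingers": fingers}, ...]. A call has exactly 10 rows; each row is the pose to reach, as a shift and turn from the pose commanded when the call began, along the tool's axes at that moment, turning the shorter way round; what a row does not reach only later rows make up. A row lasts 1/12 s, in which the tool goes at most 41.7 mm and 7.16 degrees, less where a joint would pass 70% of its speed; a pose out of reach is approached as far as the arm can. A call with a number of a shift or a turn outside -1 to 1 is refused whole. A call with a gripper value outside its range is refused whole. The fingers move at their own pace and stop on an object; the grip force is fixed at half the most. Time passes only in rows, so rows that repeat a pose let the fingers close, or fill a call up. It gives the time, the measured TCP pose, the force, the opening and the grip force at its end, in the units of the state.
- bot.read_state(): the state, without advancing time (a new reading comes with each control period).
- bot.capture(name): name is "scene" or "top" or "wrist"; returns a dict with "pixels" (400x640x3 uint8, red, green, blue), "fovy" (degrees; the focal length in pixels is half the picture's height over the tangent of half this angle, whatever the lens; pixels are square), "cx", "cy" (the principal point, pixels), "cam_to_world" (4x4, takes a point from camera to world coordinates). Camera axes: x right, y up, looking along -z (the intrinsics and any distortion apply to the point x, -y, -z); pixel columns grow to the right and rows downward; lengths in m; the calibration is good to about 2 mm. A picture is of the moment at which its call begins. There is no depth.
- bot.close_job(): hands the job in; it is judged then, once.
The state is a dict: "time": time; "joints": joint angles; "qd": joint speeds; "effort": joint torques, N m; "position": TCP position; "tcp_rot": TCP orientation; "wrist_force": force on the tool from outside, world axes, zero at the start; "torque": the same for the moment, N m; "gripper_width": finger opening in m; "gripper_force": force on a finger pad.
Only numpy, scipy, OpenCV 4.12 (cv2) and the standard library are available. Lean on these libraries where they do the work, as an engineer would, in place of code of your own. Each camera call takes 0.05 s, during which the arm holds its last target. There are 200 camera calls.

## Working session

There is one attempt and no reset: what is moved stays moved. The work goes in short steps, Python scripts to look and compute and a tool call to move; the robot and the scene stay as the last step left them, time stands still between calls to the robot, and variables do not carry over. Pictures are saved under pics/ and viewed, at most 10 in all, crops included, and the job is handed in when it is done.

Besides the shell and the picture viewer there is one more tool, called as a command line: name --argument value ..., lists and objects as JSON in quotes. carry_out: Moves the arm, as the interface text tells. Scaled input: -1 to 1 covers 0.2 m each way for a shift and 180 degrees each way for a turn. Its arguments: {"type":"object","properties":{"deltas":{"type":"array"}},"required":["deltas"]}

```bash
mkdir -p pics; ls; python3 - <<'E'
from workcell import bot
import cv2,numpy as np
s=bot.read_state();print(s)
for n in("scene","top"):
    c=bot.capture(n);cv2.imwrite(f"pics/{n}0.png",c["pixels"][:,:,::-1])
    print(n,{k:(np.round(v,4).tolist() if k!='pixels' else 0) for k,v in c.items()})
E
```

```text
pics
{'time': 0.0, 'joints': array([-1.33587255e+00,  2.64729110e-01,  1.60536424e+00, -3.38154926e-05,
        1.27368248e+00, -3.68773916e-02]), 'qd': array([-8.43108432e-05,  5.04297541e-04,  1.87556843e-04, -1.18830940e-04,
        4.08406628e-04, -4.04487337e-05]), 'effort': array([ 3.51647741e-04, -5.02110600e+01, -3.56874347e+01,  7.27943843e-02,
        2.92456371e-02, -1.80849329e-04]), 'position': array([ 0.18106371, -0.64957431,  0.25610942]), 'tcp_rot': array([-3.13940977e+00, -4.82012798e-05,  2.71811050e-01]), 'wrist_force': array([ 1.01635785,  0.22745849, -0.01919544]), 'torque': array([ 0.01910294, -0.02015443,  0.0168306 ]), 'gripper_force': 0.0, 'gripper_width': 0.08829567387915777}
scene {'pixels': 0, 'fovy': 53.0723, 'cx': 321.4398, 'cy': 201.3236, 'cam_to_world': [[-0.746, -0.5068, 0.4321, 1.0418], [0.6657, -0.548, 0.5065, 0.5303], [-0.0199, 0.6655, 0.7461, 0.878], [0.0, 0.0, 0.0, 1.0]]}
top {'pixels': 0, 'fovy': 46.7077, 'cx': 323.7381, 'cy': 194.3982, 'cam_to_world': [[0.0051, 0.997, -0.0773, 0.4736], [-1.0, 0.0048, -0.003, -0.0107], [-0.0026, 0.0773, 0.997, 1.5754], [0.0, 0.0, 0.0, 1.0]]}
```

View pics/scene0.png

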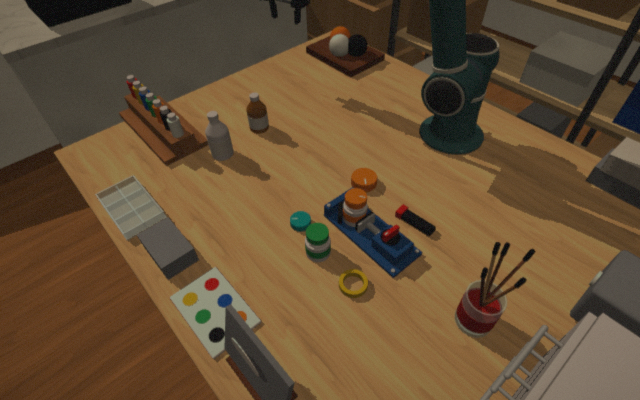

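View pics/top0.png

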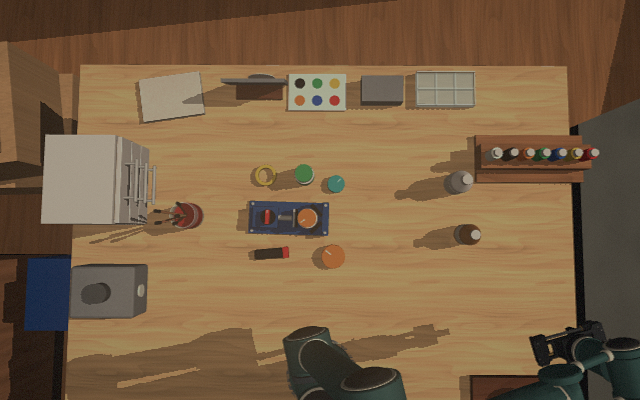

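The scene view shows these candidates for the cap:
- Orange cap on the clamped jar, scene (356,197) / top (307,218).
- Larger loose orange cap on the table, scene (364,179) / top (333,257).
- Turquoise cap, scene (300,220) / top (336,184).
- Green jar's cap, top (304,174).

I choose the clamped jar's cap, the smaller orange one. The knob is red at top (268,217).

```bash
cat > h.py <<'E'
import cv2,numpy as np
from workcell import bot
def ray(c,uv,z):
    f=200/np.tan(np.radians(c["fovy"]/2));M=c["cam_to_world"]
    uv=np.atleast_2d(uv).astype(float)
    d=np.c_[(uv[:,0]-c["cx"])/f,-(uv[:,1]-c["cy"])/f,-np.ones(len(uv))]@M[:3,:3].T
    return M[:3,3]+d*((z-M[2,3])/d[:,2])[:,None]
def mask(c,lo,hi,box=None):
    m=cv2.inRange(cv2.cvtColor(c["pixels"],cv2.COLOR_RGB2HSV),lo,hi)
    if box:
        k=np.zeros_like(m);x0,y0,x1,y1=box;k[y0:y1,x0:x1]=m[y0:y1,x0:x1];m=k
    return m
def big(m):
    cs=cv2.findContours(m,cv2.RETR_EXTERNAL,cv2.CHAIN_APPROX_NONE)[0]
    return sorted(cs,key=cv2.contourArea)[::-1]
E
python3 - <<'E'
from h import *
c=bot.capture("top")
cv2.imwrite("pics/crop.png",cv2.resize(c["pixels"][160:275,230:355,::-1],None,fx=5,fy=5,interpolation=cv2.INTER_CUBIC))
b=(235,190,340,245)
def rep(n,m,z):
    k=big(m)[0];p=ray(c,k[:,0],z);r=cv2.minAreaRect((p[:,:2]*1000).astype(np.float32));print(n,cv2.boundingRect(k),cv2.contourArea(k),np.round(r[0],1),np.round(r[1],1),round(r[2],1),'encl',cv2.minEnclosingCircle((p[:,:2]*1000).astype(np.float32)))
m=mask(c,(105,90,30),(125,255,255),b)
rep('plate',m,.012)
rep('cap',mask(c,(5,150,90),(18,255,255),(285,200,322,235)),.103)
rep('bigcap',mask(c,(5,150,90),(18,255,255),(315,240,350,275)),.02)
rep('knob',mask(c,(0,150,60),(5,255,255),(250,195,285,240))|mask(c,(172,150,60),(180,255,255),(250,195,285,240)),.084)
rep('green',mask(c,(40,90,40),(80,255,255),(285,155,325,192)),.09)
E
```

```text
plate (256, 201, 6, 1) 0.0 [571.4 214.5] [ 0.  16.9] 0.3 encl ((571.3831787109375, 214.54840087890625), 8.46064281463623)
cap (298, 209, 18, 18) 229.5 [514.   48.1] [54.  54.1] 0.3 encl ((513.9432373046875, 49.08514404296875), 28.422395706176758)
bigcap (321, 245, 24, 23) 405.0 [388.5 -36.3] [72.8 76.7] 0.3 encl ((388.43829345703125, -37.06029510498047), 39.642513275146484)
knob (264, 210, 6, 14) 39.0 [517.  176.8] [14.6 42.8] 86.5 encl ((517.0487060546875, 177.6107635498047), 22.33142852783203)
green (295, 164, 18, 18) 217.0 [658.2  60.4] [55.3 53.4] 26.8 encl ((659.160400390625, 59.810302734375), 28.37808609008789)
```

View pics/crop.png

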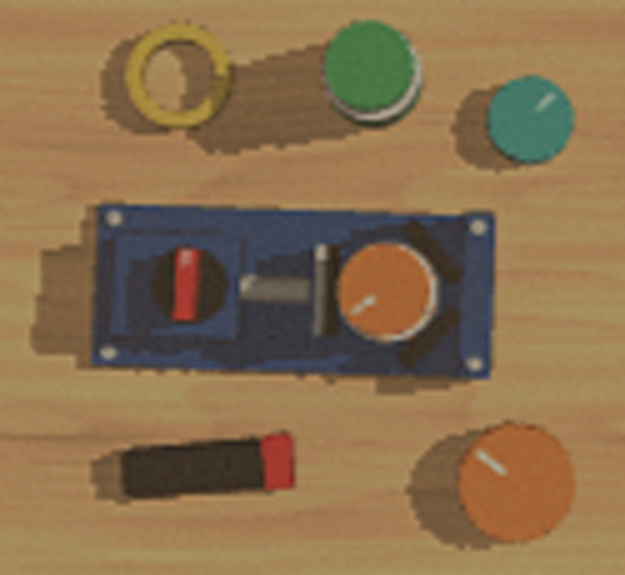

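The crop confirms the choice: the smaller orange cap at crop (385,292) sits on the jar in the clamp. The bigger orange cap at (517,482) is loose. The red bar at (186,285) lies along the clamp's x axis.

Next I move above the clamp for a closer look.

carry_out --deltas '[{"offset": [0.09,-0.06,-0.01],"yaw": 0,"fingers": 1},{"offset": [0.18,-0.12,-0.02],"yaw": 0,"fingers": 1},{"offset": [0.27,-0.18,-0.03],"yaw": 0,"fingers": 1},{"offset": [0.36,-0.24,-0.04],"yaw": 0,"fingers": 1},{"offset": [0.45,-0.3,-0.05],"yaw": 0,"fingers": 1},{"offset": [0.54,-0.36,-0.06],"yaw": 0,"fingers": 1},{"offset": [0.63,-0.42,-0.07],"yaw": 0,"fingers": 1},{"offset": [0.72,-0.48,-0.08],"yaw": 0,"fingers": 1},{"offset": [0.81,-0.54,-0.09],"yaw": 0,"fingers": 1},{"offset": [0.9,-0.6,-0.1],"yaw": 0,"fingers": 1}]'

```text
time: 0.98
position: [0.3228, -0.4852, 0.2771]
tcp_rot: [-3.141, 0.0, 0.272]
wrist_force: [0.0, -0.3, 0.3]
gripper_width: 0.0884
gripper_force: 0.0
```

carry_out --deltas '[{"offset": [0.08,-0.08,-0.01],"yaw": 0,"fingers": 1},{"offset": [0.16,-0.16,-0.02],"yaw": 0,"fingers": 1},{"offset": [0.24,-0.24,-0.03],"yaw": 0,"fingers": 1},{"offset": [0.32,-0.32,-0.04],"yaw": 0,"fingers": 1},{"offset": [0.4,-0.4,-0.05],"yaw": 0,"fingers": 1},{"offset": [0.48,-0.48,-0.06],"yaw": 0,"fingers": 1},{"offset": [0.56,-0.56,-0.07],"yaw": 0,"fingers": 1},{"offset": [0.64,-0.64,-0.08],"yaw": 0,"fingers": 1},{"offset": [0.72,-0.72,-0.09],"yaw": 0,"fingers": 1},{"offset": [0.8,-0.8,-0.1],"yaw": 0,"fingers": 1}]'

```text
time: 1.82
position: [0.4338, -0.288, 0.2972]
tcp_rot: [-3.141, 0.0, 0.272]
wrist_force: [0.8, 0.8, 0.3]
gripper_width: 0.0882
gripper_force: 0.0
```

carry_out --deltas '[{"offset": [0.05,-0.09,0],"yaw": 0,"fingers": 1},{"offset": [0.1,-0.18,0],"yaw": 0,"fingers": 1},{"offset": [0.15,-0.27,0],"yaw": 0,"fingers": 1},{"offset": [0.2,-0.36,0],"yaw": 0,"fingers": 1},{"offset": [0.25,-0.45,0],"yaw": 0,"fingers": 1},{"offset": [0.3,-0.54,0],"yaw": 0,"fingers": 1},{"offset": [0.35,-0.63,0],"yaw": 0,"fingers": 1},{"offset": [0.4,-0.72,0],"yaw": 0,"fingers": 1},{"offset": [0.45,-0.81,0],"yaw": 0,"fingers": 1},{"offset": [0.5,-0.9,0],"yaw": 0,"fingers": 1}]'

```text
time: 2.65
position: [0.4814, -0.0879, 0.2971]
tcp_rot: [-3.141, 0.0, 0.272]
wrist_force: [0.0, 0.5, -0.0]
gripper_width: 0.0881
gripper_force: 0.0
```

carry_out --deltas '[{"offset": [0.04,-0.09,0],"yaw": -0.035,"fingers": 1},{"offset": [0.09,-0.18,0],"yaw": -0.07,"fingers": 1},{"offset": [0.13,-0.27,0],"yaw": -0.105,"fingers": 1},{"offset": [0.17,-0.36,0],"yaw": -0.14,"fingers": 1},{"offset": [0.22,-0.45,0],"yaw": -0.175,"fingers": 1},{"offset": [0.26,-0.54,0],"yaw": -0.21,"fingers": 1},{"offset": [0.3,-0.63,0],"yaw": -0.245,"fingers": 1},{"offset": [0.34,-0.72,0],"yaw": -0.28,"fingers": 1},{"offset": [0.39,-0.81,0],"yaw": -0.315,"fingers": 1},{"offset": [0.43,-0.9,0],"yaw": -0.35,"fingers": 1}]'

```text
time: 3.48
position: [0.5161, 0.1085, 0.2971]
tcp_rot: [-3.141, 0.0, 1.377]
wrist_force: [0.9, 1.4, -0.2]
gripper_width: 0.0877
gripper_force: 0.0
```

carry_out --deltas '[{"offset": [0,0,0],"yaw": -0.035,"fingers": 1},{"offset": [0,0,0],"yaw": -0.07,"fingers": 1},{"offset": [0,0,0],"yaw": -0.105,"fingers": 1},{"offset": [0,0,0],"yaw": -0.14,"fingers": 1},{"offset": [0,0,0],"yaw": -0.175,"fingers": 1},{"offset": [0,0,0],"yaw": -0.21,"fingers": 1},{"offset": [0,0,0],"yaw": -0.245,"fingers": 1},{"offset": [0,0,0],"yaw": -0.28,"fingers": 1},{"offset": [0,0,0],"yaw": -0.315,"fingers": 1},{"offset": [0,0,0],"yaw": -0.35,"fingers": 1}]'

```text
time: 4.32
position: [0.5158, 0.1075, 0.297]
tcp_rot: [-3.141, -0.0, 2.476]
wrist_force: [-0.3, 0.1, 0.5]
gripper_width: 0.0879
gripper_force: 0.0
```

carry_out --deltas '[{"offset": [0,0,0],"yaw": -0.035,"fingers": 1},{"offset": [0,0,0],"yaw": -0.07,"fingers": 1},{"offset": [0,0,0],"yaw": -0.105,"fingers": 1},{"offset": [0,0,0],"yaw": -0.14,"fingers": 1},{"offset": [0,0,0],"yaw": -0.175,"fingers": 1},{"offset": [0,0,0],"yaw": -0.2,"fingers": 1},{"offset": [0,0,0],"yaw": -0.207,"fingers": 1},{"offset": [0,0,0],"yaw": -0.207,"fingers": 1},{"offset": [0,0,0],"yaw": -0.207,"fingers": 1},{"offset": [0,0,0],"yaw": -0.207,"fingers": 1}]'

```text
time: 5.15
position: [0.516, 0.1075, 0.2973]
tcp_rot: [3.142, -0.0, 3.12]
wrist_force: [0.1, -0.1, 0.4]
gripper_width: 0.0882
gripper_force: 0.0
```

```bash
python3 - <<'E'
from h import *
s=bot.read_state();print(s["time"],s["position"],s["tcp_rot"],s["joints"])
c=bot.capture("wrist");cv2.imwrite("pics/w1.png",c["pixels"][:,:,::-1]);print(c["fovy"],c["cam_to_world"].round(3))
E
```

```text
5.15 [0.51602058 0.10749819 0.29731536] [ 3.14158961e+00 -2.00076777e-04  3.11979330e+00] [ 1.58103059e-01 -4.07997267e-02  1.86715950e+00  4.00996866e-05
  1.31542918e+00 -1.39090404e+00]
68.96940291096814 [[ 0.022 -0.962 -0.274  0.445]
 [ 1.     0.022  0.006  0.11 ]
 [-0.    -0.274  0.962  0.425]
 [ 0.     0.     0.     1.   ]]
```

View pics/w1.png

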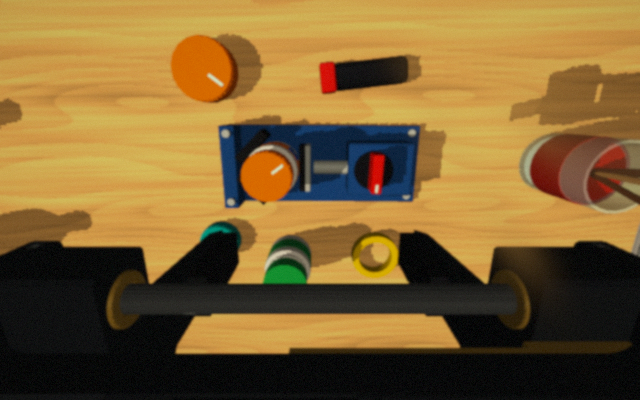

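The wrist view shows the cap at (267,176), the bar at (377,172) and the blue plate spanning (220,125) to (418,202). I'll measure from here and from the scene camera.

```bash
cat >> h.py <<'E'
def rect(c,k,z):
    p=(ray(c,k[:,0],z)[:,:2]*1000).astype(np.float32);r=cv2.minAreaRect(p)
    return np.round(r[0],1),np.round(r[1],1),round(r[2],2)
def red(c,b): return mask(c,(0,150,80),(5,255,255),b)|mask(c,(172,150,80),(180,255,255),b)
E
python3 - <<'E'
from h import *
c=bot.capture("wrist")
ky=red(c,(350,140,400,205));k=big(ky)[0];print('knob',cv2.boundingRect(k),rect(c,k,.084))
k=big(mask(c,(6,150,150),(18,255,255),(235,135,300,210)))[0];e=cv2.fitEllipse(k);print('cap ell',e,ray(c,e[0],.101).round(4))
m=mask(c,(104,80,25),(125,255,255),(205,110,430,210));m=cv2.morphologyEx(m,cv2.MORPH_CLOSE,np.ones((9,9)));k=big(m)[0];print('plate',cv2.boundingRect(k),rect(c,k,.012))
hull=cv2.minAreaRect(k);print(hull)
# bolts/corners
g=cv2.boxPoints(hull);print(ray(c,g,.012).round(4)[:,:2])
t=bot.capture("top")
k=big(mask(t,(100,90,20),(125,255,255),(240,195,340,245))|0)
m=cv2.morphologyEx(mask(t,(100,90,20),(125,255,255),(240,195,340,245)),cv2.MORPH_CLOSE,np.ones((7,7)))
print('top plate',rect(t,big(m)[0],.012))
s=bot.capture("scene")
k=big(red(s,(375,220,405,255)))[0];print('scene knob',cv2.boundingRect(k),rect(s,k,.08))
k=big(mask(s,(5,150,90),(18,255,255),(335,185,375,215)))[0];print('scene cap',cv2.boundingRect(k),rect(s,k,.098))
E
```

```text
knob (368, 153, 17, 41) (array([515. , 176.7]), array([18. , 48.4]), 87.41)
cap ell ((269.1158752441406, 179.55804443359375), (45.93592834472656, 67.19800567626953), 133.5120391845703) [[0.5159 0.0523 0.101 ]]
plate (220, 125, 199, 82) (array([518.6, 108.7]), array([276. , 117.2]), 88.73)
((320.0506591796875, 162.79302978515625), (80.60470581054688, 198.26226806640625), 88.01366424560547)
[[ 0.4582 -0.0265]
 [ 0.4551  0.2461]
 [ 0.5706  0.2585]
 [ 0.5748 -0.0358]]
top plate (array([470.3, 189.3]), array([ 6.7, 37.1]), 0.29)
scene knob (383, 225, 16, 12) (array([516.7, 178.1]), array([14.2, 47.4]), 86.86)
scene cap (345, 187, 24, 19) (array([510. ,  48.2]), array([64.4, 59.4]), 38.68)
```

carry_out --deltas '[{"offset": [0.002,0.09,0],"yaw": 0.007,"fingers": 0.2},{"offset": [0.004,0.18,0],"yaw": 0.007,"fingers": 0.2},{"offset": [0.006,0.26,0.1],"yaw": 0.007,"fingers": 0.2},{"offset": [0.008,0.347,0.2],"yaw": 0.007,"fingers": 0.2},{"offset": [0.008,0.347,0.32],"yaw": 0.007,"fingers": 0.2},{"offset": [0.008,0.347,0.44],"yaw": 0.007,"fingers": 0.2},{"offset": [0.008,0.347,0.56],"yaw": 0.007,"fingers": 0.2},{"offset": [0.008,0.347,0.68],"yaw": 0.007,"fingers": 0.2},{"offset": [0.008,0.347,0.8],"yaw": 0.007,"fingers": 0.2},{"offset": [0.008,0.347,0.8],"yaw": 0.007,"fingers": 0.2}]'

```text
time: 6.18
position: [0.5122, 0.1759, 0.1322]
tcp_rot: [-3.139, -0.009, 3.099]
wrist_force: [-0.5, 0.3, -0.8]
gripper_width: 0.0528
gripper_force: 0.0
```

```bash
python3 - <<'E'
from h import *
s=bot.read_state();print(s["time"],s["position"],s["tcp_rot"],s["joints"])
c=bot.capture("wrist");cv2.imwrite("pics/w2.png",c["pixels"][:,:,::-1])
k=big(red(c,None))[:2]
for q in k: print(cv2.boundingRect(q),rect(c,q,.084))
E
```

```text
6.1833 [0.51215097 0.17586655 0.1321955 ] [-3.13854314 -0.00894919  3.09902038] [ 2.84779241e-01  1.31874899e-01  2.00657180e+00 -1.19484037e-05
  1.01260044e+00 -1.24345208e+00]
(587, 193, 53, 63) (array([518.4, 367.9]), array([58.4, 23. ]), 52.8)
(312, 191, 22, 75) (array([513.1, 179. ]), array([13.5, 51.4]), 87.21)
```

View pics/w2.png

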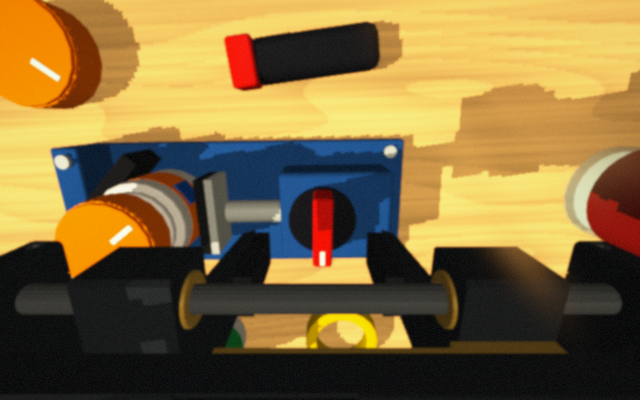

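The bar at (322,228) is centred between the fingers and aligned with them. I descend and close.

carry_out --deltas '[{"offset": [0,0,0.04],"yaw": 0,"fingers": 0.2},{"offset": [0,0,0.08],"yaw": 0,"fingers": 0.2},{"offset": [0,0,0.12],"yaw": 0,"fingers": 0.2},{"offset": [0,0,0.16],"yaw": 0,"fingers": 0.2},{"offset": [0,0,0.2],"yaw": 0,"fingers": 0.2},{"offset": [0,0,0.24],"yaw": 0,"fingers": 0.2},{"offset": [0,0,0.27],"yaw": 0,"fingers": 0.2},{"offset": [0,0,0.297],"yaw": 0,"fingers": 0.2},{"offset": [0,0,0.297],"yaw": 0,"fingers": 0.2},{"offset": [0,0,0.297],"yaw": 0,"fingers": 0.2}]'

```text
time: 7.07
position: [0.5156, 0.1769, 0.0776]
tcp_rot: [-3.141, -0.001, 3.099]
wrist_force: [0.6, 0.4, 0.0]
gripper_width: 0.053
gripper_force: 0.0
```

carry_out --deltas '[{"offset": [0,0,0],"yaw": 0,"fingers": -1},{"offset": [0,0,0],"yaw": 0,"fingers": -1},{"offset": [0,0,0],"yaw": 0,"fingers": -1},{"offset": [0,0,0],"yaw": 0,"fingers": -1},{"offset": [0,0,0],"yaw": 0,"fingers": -1},{"offset": [0,0,0],"yaw": 0,"fingers": -1},{"offset": [0,0,0],"yaw": 0,"fingers": -1},{"offset": [0,0,0],"yaw": 0,"fingers": -1},{"offset": [0,0,0],"yaw": 0,"fingers": -1},{"offset": [0,0,0],"yaw": 0,"fingers": -1}]'

```text
time: 7.9
position: [0.5161, 0.1783, 0.0782]
tcp_rot: [3.139, 0.001, 3.098]
wrist_force: [-0.0, 5.4, -0.6]
gripper_width: 0.0123
gripper_force: 30.0
```

carry_out --deltas '[{"offset": [0,0.007,0],"yaw": 0.02,"fingers": -1},{"offset": [0,0.007,0],"yaw": 0.04,"fingers": -1},{"offset": [0,0.007,0],"yaw": 0.06,"fingers": -1},{"offset": [0,0.007,0],"yaw": 0.08,"fingers": -1},{"offset": [0,0.007,0],"yaw": 0.1,"fingers": -1},{"offset": [0,0.007,0],"yaw": 0.12,"fingers": -1},{"offset": [0,0.007,0],"yaw": 0.14,"fingers": -1},{"offset": [0,0.007,0],"yaw": 0.16,"fingers": -1},{"offset": [0,0.007,0],"yaw": 0.18,"fingers": -1},{"offset": [0,0.007,0],"yaw": 0.2,"fingers": -1}]'

```text
time: 8.73
position: [0.516, 0.1789, 0.0782]
tcp_rot: [3.141, -0.0, 2.469]
wrist_force: [-0.2, 1.8, 0.1]
gripper_width: 0.0126
gripper_force: 30.2
```

carry_out --deltas '[{"offset": [0,0,0],"yaw": 0.02,"fingers": -1},{"offset": [0,0,0],"yaw": 0.04,"fingers": -1},{"offset": [0,0,0],"yaw": 0.06,"fingers": -1},{"offset": [0,0,0],"yaw": 0.08,"fingers": -1},{"offset": [0,0,0],"yaw": 0.1,"fingers": -1},{"offset": [0,0,0],"yaw": 0.12,"fingers": -1},{"offset": [0,0,0],"yaw": 0.14,"fingers": -1},{"offset": [0,0,0],"yaw": 0.16,"fingers": -1},{"offset": [0,0,0],"yaw": 0.175,"fingers": -1},{"offset": [0,0,0],"yaw": 0.18,"fingers": -1}]'

```text
time: 9.57
position: [0.5164, 0.1791, 0.0782]
tcp_rot: [3.14, -0.001, 1.904]
wrist_force: [1.9, 3.4, -1.6]
gripper_width: 0.0127
gripper_force: 29.9
```

```bash
python3 - <<'E'
from h import *
s=bot.read_state();print(s["time"],s["position"],s["tcp_rot"],s["joints"],s["torque"],s["wrist_force"],s["gripper_width"])
E
```

```text
9.5667 [0.51642017 0.17911162 0.07822253] [ 3.14004801e+00 -8.30423283e-04  1.90398658e+00] [ 2.87750723e-01  2.03019620e-01  2.03955929e+00  1.15087819e-03
  8.97508739e-01 -4.61558520e-02] [ 0.57453195 -0.22012308  0.12162892] [ 1.91144042  3.40350091 -1.6350097 ] 0.012736424726792463
```

The knob is at about 1.2 rad. I release, rise and check.

carry_out --deltas '[{"offset": [0,0,0],"yaw": 0,"fingers": 0.2},{"offset": [0,0,0],"yaw": 0,"fingers": 0.2},{"offset": [0,0,0],"yaw": 0,"fingers": 0.2},{"offset": [0,0,0],"yaw": 0,"fingers": 0.2},{"offset": [0,0,0],"yaw": 0,"fingers": 0.2},{"offset": [0,0,-0.1],"yaw": 0,"fingers": 0.2},{"offset": [0,0,-0.25],"yaw": 0,"fingers": 0.2},{"offset": [0,0,-0.4],"yaw": 0,"fingers": 0.6},{"offset": [0,0,-0.55],"yaw": 0,"fingers": 1},{"offset": [0,0,-0.7],"yaw": 0,"fingers": 1}]'

```text
time: 10.4
position: [0.5156, 0.1781, 0.2192]
tcp_rot: [-3.141, 0.0, 1.906]
wrist_force: [0.9, -0.2, 0.5]
gripper_width: 0.0705
gripper_force: 0.0
```

carry_out --deltas '[{"offset": [0,0,0],"yaw": 0,"fingers": 1},{"offset": [0,0,0],"yaw": 0,"fingers": 1},{"offset": [0,0,0],"yaw": 0,"fingers": 1},{"offset": [0,0,0],"yaw": 0,"fingers": 1},{"offset": [0,0,0],"yaw": 0,"fingers": 1},{"offset": [0,0,0],"yaw": 0,"fingers": 1},{"offset": [0,0,0],"yaw": 0,"fingers": 1},{"offset": [0,0,0],"yaw": 0,"fingers": 1},{"offset": [0,0,0],"yaw": 0,"fingers": 1},{"offset": [0,0,0],"yaw": 0,"fingers": 1}]'

```text
time: 11.23
position: [0.5159, 0.1783, 0.2179]
tcp_rot: [-3.141, -0.0, 1.905]
wrist_force: [-0.1, 0.3, -0.6]
gripper_width: 0.0881
gripper_force: 0.0
```

```bash
python3 - <<'E'
from h import *
s=bot.read_state();print(s["time"],s["position"],s["tcp_rot"],s["joints"])
c=bot.capture("wrist");cv2.imwrite("pics/w3.png",c["pixels"][:,:,::-1])
for q in big(red(c,None))[:3]: print('red',cv2.boundingRect(q),rect(c,q,.084))
for q in big(mask(c,(6,150,120),(18,255,255)))[:3]: print('or',cv2.boundingRect(q),cv2.contourArea(q),rect(c,q,.101))
t=bot.capture("top");k=big(red(t,(250,195,285,240)))
for q in k[:1]: print('top knob',rect(t,q,.084))
k=big(mask(t,(5,150,90),(18,255,255),(285,200,322,235)))
for q in k[:1]: print('top cap',rect(t,q,.103))
E
```

```text
11.2333 [0.5159415  0.17832881 0.21785264] [-3.14137111e+00 -5.09440700e-05  1.90539005e+00] [ 2.87130106e-01  4.93908901e-02  1.92519159e+00  4.39023743e-05
  1.16723388e+00 -4.74808688e-02]
red (309, 165, 20, 53) (array([515.7, 179.7]), array([14. , 49.7]), 26.45)
red (191, 180, 34, 22) (array([418.1, 146.9]), array([29.6, 15.5]), 5.03)
red (226, 191, 1, 1) (array([434.3, 152.2]), array([0., 0.]), 0.0)
or (324, 0, 237, 284) 14682.0 (array([596.6, 239.8]), array([279.6,  94.8]), 89.3)
or (0, 0, 76, 244) 12365.0 (array([273.3, 156.2]), array([ 51.8, 213. ]), 0.36)
or (189, 0, 112, 237) 7072.0 (array([429.4, 214. ]), array([206.2,  48.5]), 89.38)
top knob (array([524.2, 157.4]), array([ 8.6, 13.2]), 76.72)
top cap (array([514. ,  48.1]), array([54., 54.]), 0.37)
```

View pics/w3.png

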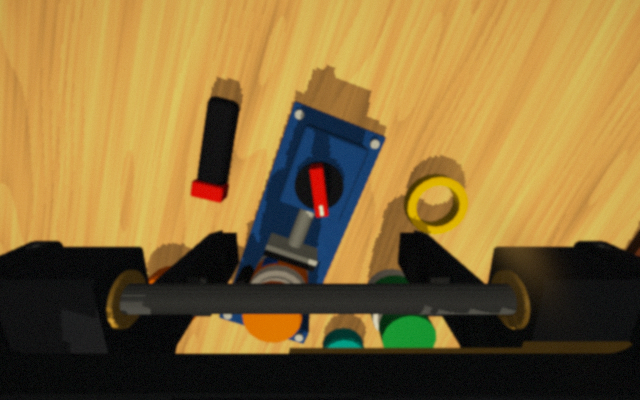

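The bar is at about 1.09 rad (wrist image (319,192)), so the jar is locked. The jar and the neighbours have not moved. Next I go over the cap.

carry_out --deltas '[{"offset": [-0.07,-0.03,0],"yaw": 0.035,"fingers": 1},{"offset": [-0.14,-0.05,0],"yaw": 0.07,"fingers": 1},{"offset": [-0.21,-0.08,0],"yaw": 0.105,"fingers": 1},{"offset": [-0.28,-0.1,0],"yaw": 0.14,"fingers": 1},{"offset": [-0.35,-0.13,0],"yaw": 0.175,"fingers": 1},{"offset": [-0.42,-0.155,0],"yaw": 0.21,"fingers": 1},{"offset": [-0.49,-0.18,0],"yaw": 0.245,"fingers": 1},{"offset": [-0.55,-0.2,0],"yaw": 0.28,"fingers": 1},{"offset": [-0.58,-0.215,0],"yaw": 0.315,"fingers": 1},{"offset": [-0.604,-0.223,0],"yaw": 0.33,"fingers": 1}]'

```text
time: 12.17
position: [0.5135, 0.0487, 0.2182]
tcp_rot: [3.141, -0.0, 0.863]
wrist_force: [1.1, 0.4, 0.5]
gripper_width: 0.0879
gripper_force: 0.0
```

carry_out --deltas '[{"offset": [0,0,0],"yaw": 0,"fingers": 1},{"offset": [0,0,0.04],"yaw": 0,"fingers": 1},{"offset": [0,0,0.09],"yaw": 0,"fingers": 1},{"offset": [0,0,0.14],"yaw": 0,"fingers": 1},{"offset": [0,0,0.19],"yaw": 0,"fingers": 1},{"offset": [0,0,0.24],"yaw": 0,"fingers": 1},{"offset": [0,0,0.29],"yaw": 0,"fingers": 1},{"offset": [0,0,0.34],"yaw": 0,"fingers": 1},{"offset": [0,0,0.34],"yaw": 0,"fingers": 1},{"offset": [0,0,0.34],"yaw": 0,"fingers": 1}]'

```text
time: 13.0
position: [0.5129, 0.0496, 0.1489]
tcp_rot: [-3.14, 0.001, 0.869]
wrist_force: [0.6, 1.5, 0.2]
gripper_width: 0.0878
gripper_force: 0.0
```

```bash
python3 - <<'E'
from h import *
s=bot.read_state();print(s["time"],s["position"],s["tcp_rot"],s["joints"])
c=bot.capture("wrist");cv2.imwrite("pics/w4.png",c["pixels"][:,:,::-1])
print(c["cam_to_world"].round(3))
E
```

```text
13.0 [0.51285672 0.04957966 0.14891511] [-3.14008283e+00  1.39986519e-03  8.68847635e-01] [4.80259035e-02 5.95144350e-02 2.05148917e+00 5.63206377e-06
 1.03264797e+00 7.49972760e-01]
[[ 0.763  0.621  0.18   0.558]
 [-0.646  0.734  0.21   0.104]
 [-0.002 -0.276  0.961  0.277]
 [ 0.     0.     0.     1.   ]]
```

View pics/w4.png

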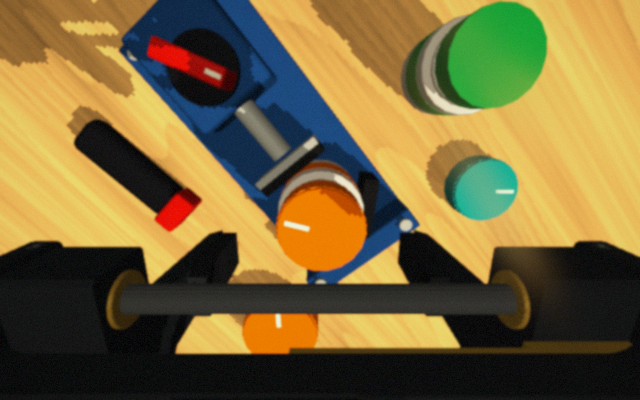

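The cap is centred between the fingers at (321,231); the ray puts it at about (0.512, 0.050). I descend and grip.

carry_out --deltas '[{"offset": [0,0,0.03],"yaw": 0,"fingers": 1},{"offset": [0,0,0.06],"yaw": 0,"fingers": 1},{"offset": [0,0,0.09],"yaw": 0,"fingers": 1},{"offset": [0,0,0.12],"yaw": 0,"fingers": 1},{"offset": [0,0,0.15],"yaw": 0,"fingers": 1},{"offset": [0,0,0.18],"yaw": 0,"fingers": 1},{"offset": [0,0,0.2],"yaw": 0,"fingers": 1},{"offset": [0,0,0.21],"yaw": 0,"fingers": 1},{"offset": [0,0,0.21],"yaw": 0,"fingers": 1},{"offset": [0,0,0.21],"yaw": 0,"fingers": 1}]'

```text
time: 13.88
position: [0.5136, 0.0496, 0.108]
tcp_rot: [-3.142, 0.0, 0.869]
wrist_force: [0.2, -0.1, -0.3]
gripper_width: 0.0883
gripper_force: 0.0
```

carry_out --deltas '[{"offset": [0,0,0],"yaw": 0,"fingers": -1},{"offset": [0,0,0],"yaw": 0,"fingers": -1},{"offset": [0,0,0],"yaw": 0,"fingers": -1},{"offset": [0,0,0],"yaw": 0,"fingers": -1},{"offset": [0,0,0],"yaw": 0,"fingers": -1},{"offset": [0,0,0],"yaw": 0,"fingers": -1},{"offset": [0,0,0],"yaw": 0,"fingers": -1},{"offset": [0,0,0],"yaw": 0,"fingers": -1},{"offset": [0,0,0],"yaw": 0,"fingers": -1},{"offset": [0,0,0],"yaw": 0,"fingers": -1}]'

```text
time: 14.72
position: [0.5143, 0.0491, 0.1084]
tcp_rot: [3.14, -0.001, 0.869]
wrist_force: [3.6, -3.7, -0.1]
gripper_width: 0.0577
gripper_force: 30.0
```

carry_out --deltas '[{"offset": [0,0.006,-0.001],"yaw": -0.02,"fingers": -1},{"offset": [0,0.006,-0.002],"yaw": -0.04,"fingers": -1},{"offset": [0,0.006,-0.003],"yaw": -0.06,"fingers": -1},{"offset": [0,0.006,-0.004],"yaw": -0.08,"fingers": -1},{"offset": [0,0.006,-0.005],"yaw": -0.1,"fingers": -1},{"offset": [0,0.006,-0.006],"yaw": -0.12,"fingers": -1},{"offset": [0,0.006,-0.007],"yaw": -0.14,"fingers": -1},{"offset": [0,0.006,-0.008],"yaw": -0.16,"fingers": -1},{"offset": [0,0.006,-0.009],"yaw": -0.18,"fingers": -1},{"offset": [0,0.006,-0.01],"yaw": -0.2,"fingers": -1}]'

```text
time: 15.55
position: [0.5138, 0.0496, 0.1102]
tcp_rot: [-3.14, -0.002, 1.499]
wrist_force: [-1.7, 0.4, 2.4]
gripper_width: 0.0572
gripper_force: 30.0
```

```bash
python3 - <<'E'
from h import *
s=bot.read_state();print(s["position"],s["tcp_rot"],s["torque"],s["wrist_force"])
t=bot.capture("scene");cv2.imwrite("pics/s5.png",cv2.resize(t["pixels"][160:280,290:450,::-1],None,fx=4.5,fy=4.5,interpolation=cv2.INTER_CUBIC))
E
```

```text
[0.5137861  0.04956072 0.11024322] [-3.14004056e+00 -1.50276889e-03  1.49896321e+00] [-0.0090846   0.03334352 -0.23496784] [-1.67011103  0.39793237  2.42333028]
```

View pics/s5.png

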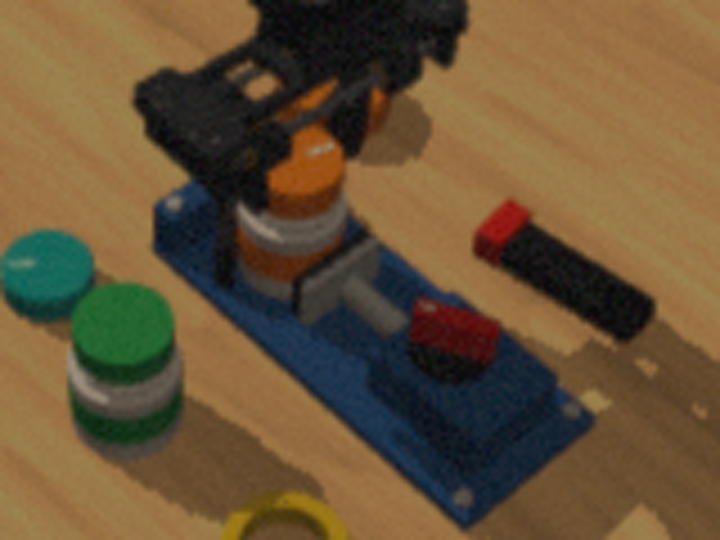

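The cap's white mark at (320,150) has turned. A resisting torque of about 0.23 N m with steady force suggests the jar is holding. I continue to 1.3 rad.

carry_out --deltas '[{"offset": [0,0,-0.001],"yaw": -0.02,"fingers": -1},{"offset": [0,0,-0.002],"yaw": -0.04,"fingers": -1},{"offset": [0,0,-0.003],"yaw": -0.06,"fingers": -1},{"offset": [0,0,-0.004],"yaw": -0.08,"fingers": -1},{"offset": [0,0,-0.005],"yaw": -0.1,"fingers": -1},{"offset": [0,0,-0.006],"yaw": -0.12,"fingers": -1},{"offset": [0,0,-0.007],"yaw": -0.145,"fingers": -1},{"offset": [0,0,-0.008],"yaw": -0.17,"fingers": -1},{"offset": [0,0,-0.008],"yaw": -0.195,"fingers": -1},{"offset": [0,0,-0.008],"yaw": -0.22,"fingers": -1}]'

```text
time: 16.43
position: [0.5126, 0.0494, 0.1122]
tcp_rot: [-3.139, -0.003, 2.19]
wrist_force: [-7.5, 0.0, 10.2]
gripper_width: 0.0578
gripper_force: 30.0
```

```bash
python3 - <<'E'
from h import *
s=bot.read_state();print(s["position"],s["tcp_rot"],s["torque"],s["wrist_force"])
E
```

```text
[0.51264234 0.04943623 0.1122414 ] [-3.13874029 -0.00338172  2.19002041] [-0.0649689   0.87985455 -0.1569849 ] [-7.54180883  0.01890816 10.16636125]
```

carry_out --deltas '[{"offset": [0,0,-0.004],"yaw": 0,"fingers": -1},{"offset": [0,0,-0.008],"yaw": 0,"fingers": -1},{"offset": [0,0,-0.012],"yaw": 0,"fingers": -1},{"offset": [0,0,-0.016],"yaw": 0,"fingers": -1},{"offset": [0,0,-0.02],"yaw": 0,"fingers": -1},{"offset": [0,0,-0.024],"yaw": 0,"fingers": -1},{"offset": [0,0,-0.028],"yaw": 0,"fingers": -1},{"offset": [0,0,-0.032],"yaw": 0,"fingers": -1},{"offset": [0,0,-0.036],"yaw": 0,"fingers": -1},{"offset": [0,0,-0.04],"yaw": 0,"fingers": -1}]'

```text
time: 17.27
position: [0.5135, 0.0485, 0.119]
tcp_rot: [-3.14, -0.001, 2.188]
wrist_force: [-4.1, -1.6, -2.7]
gripper_width: 0.0574
gripper_force: 30.0
```

carry_out --deltas '[{"offset": [0,0,-0.008],"yaw": 0,"fingers": -1},{"offset": [0,0,-0.016],"yaw": 0,"fingers": -1},{"offset": [0,0,-0.024],"yaw": 0,"fingers": -1},{"offset": [0,0,-0.032],"yaw": 0,"fingers": -1},{"offset": [0,0,-0.04],"yaw": 0,"fingers": -1},{"offset": [0,0,-0.048],"yaw": 0,"fingers": -1},{"offset": [0,0,-0.056],"yaw": 0,"fingers": -1},{"offset": [0,0,-0.064],"yaw": 0,"fingers": -1},{"offset": [0,0,-0.072],"yaw": 0,"fingers": -1},{"offset": [0,0,-0.08],"yaw": 0,"fingers": -1}]'

```text
time: 18.1
position: [0.5144, 0.0488, 0.1357]
tcp_rot: [3.142, -0.0, 2.188]
wrist_force: [0.2, 0.5, -0.7]
gripper_width: 0.0578
gripper_force: 30.0
```

carry_out --deltas '[{"offset": [0,0,0],"yaw": 0,"fingers": -1},{"offset": [0,0,0],"yaw": 0,"fingers": -1},{"offset": [0,0,0],"yaw": 0,"fingers": -1},{"offset": [0,0,0],"yaw": 0,"fingers": -1},{"offset": [0,0,0],"yaw": 0,"fingers": -1},{"offset": [0,0,0],"yaw": 0,"fingers": -1},{"offset": [0,0,0],"yaw": 0,"fingers": -1},{"offset": [0,0,0],"yaw": 0,"fingers": -1},{"offset": [0,0,0],"yaw": 0,"fingers": -1},{"offset": [0,0,0],"yaw": 0,"fingers": -1}]'

```text
time: 18.93
position: [0.5144, 0.0488, 0.1356]
tcp_rot: [-3.142, -0.0, 2.188]
wrist_force: [-0.4, -0.3, -1.1]
gripper_width: 0.0575
gripper_force: 30.0
```

```bash
python3 - <<'E'
from h import *
s=bot.read_state();print(s["time"],s["position"],s["tcp_rot"],s["torque"],s["wrist_force"],s["gripper_width"])
t=bot.capture("scene")["pixels"][160:260,300:410];w=bot.capture("wrist")["pixels"]
a=cv2.resize(t,(440,400),interpolation=cv2.INTER_CUBIC);b=cv2.resize(w[100:300,200:440],(360,300))
o=np.zeros((400,800,3),np.uint8);o[:,:440]=a;o[:300,440:]=b;cv2.imwrite("pics/f6.png",o[:,:,::-1])
E
```

```text
18.9333 [0.51440882 0.04881231 0.1355991 ] [-3.14156289e+00 -2.69282560e-05  2.18819607e+00] [ 0.00052102 -0.10717069  0.07335412] [-0.39902398 -0.2849156  -1.05998793] 0.05746347197072054
```

View pics/f6.png

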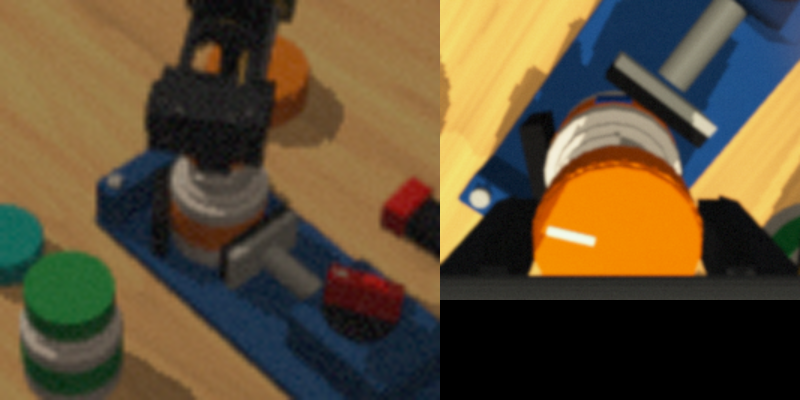

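```bash
python3 - <<'E'
from h import *
c=bot.capture("wrist")
def patch(c,b):
    q=big(mask(c,(108,140,30),(130,255,255),b))[0];m=cv2.moments(q);u=[m['m10']/m['m00'],m['m01']/m['m00']];p=ray(c,u,.043)[0];print('patch',u,p.round(4),np.degrees(np.arctan2(p[1]-.0495,p[0]-.5135)))
patch(c,(300,161,330,170))
print(c["cam_to_world"][:3,3])
# same frame offsets for earlier saved pictures: rigid wrist camera
def T(p,r):
    from scipy.spatial.transform import Rotation as R
    M=np.eye(4);M[:3,:3]=R.from_euler('xyz',r).as_matrix();M[:3,3]=p;return M
s=bot.read_state();H=np.linalg.inv(T(s["position"],s["tcp_rot"]))@c["cam_to_world"]
o=dict(c);o["pixels"]=cv2.imread("pics/w2.png")[:,:,::-1].copy();o["cam_to_world"]=T([.51215,.17587,.1322],[-3.13854,-.00895,3.09902])@H
patch(o,(174,176,196,205))
w4=dict(c);w4["pixels"]=cv2.imread("pics/w4.png")[:,:,::-1].copy();w4["cam_to_world"]=T([.51286,.04958,.14892],[-3.14008,.0014,.86885])@H
# cap-top width: widest orange row, scaled by height
for n,x,b,zs in(("w4",w4,(270,180,375,275),(.099,.103,.107)),("now",c,(250,190,400,283),(.120,.125,.1306,.136))):
    m=mask(x,(6,150,215),(20,255,255),b);w=[(np.ptp(np.flatnonzero(r)) if r.any() else 0,i) for i,r in enumerate(m)];wd,i=max(w)
    e=np.flatnonzero(m[i]);print(n,wd,i,[ (z,round(float(np.linalg.norm(np.diff(ray(x,[[e[0]-.5,i],[e[-1]+.5,i]],z),axis=0)))*1000,1)) for z in zs])
E
```

```text
patch [315.7649122807017, 165.32982456140348] [0.4938 0.075  0.043 ] 127.73299339688955
[0.47332437 0.10686123 0.26341132]
patch [186.55153203342618, 190.93036211699163] [0.4931 0.0748 0.043 ] 128.85376183879544
w4 98 270 [(0.099, 67.7), (0.103, 66.2), (0.107, 64.6)]
now 121 233 [(0.12, 64.8), (0.125, 62.5), (0.1306, 60.0), (0.136, 57.6)]
```

The patch angle was 128.9° before and is 127.7° now, so the jar did not turn. The cap is free, level and about 15 mm above the rim.

```bash
python3 -c "
from workcell import bot
print(bot.close_job())"
```

```text
the job is handed in; nothing more can be done
None
```

I handed the job in at about 19 s of the 48 s allowed: the knob is locked at about 1.1 rad, past its detent, and the orange cap is unscrewed and held level about 15 mm above the rim. The jar stands in the clamp and has not turned, and nothing I could see in the pictures has moved.

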